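Emboss the round blank of an inventory plate with a hand die

ROBOT

A 6-joint arm with a two-finger parallel gripper is mounted at the origin on the work surface. World frame = base frame: x ahead of the robot, y to its left, z up, the work surface at z = 0. Lengths are in m, angles in degrees, forces in N, time in s.
With the tool pointing down it reaches from about 0.4 to 0.825 m from the base axis. Payload 7 kg.
Tool frame: the origin (TCP) lies at the very end of the fingers, on their centre line; the grasp point (between the pads) lies 19 mm behind it (ctrl.hold_point_z is the distance from the TCP to the grasp point, in m); z points along the fingers, y is the line along which they close (so a half turn about z gives the same grasp; the last joint's range is limited). The gripper opens to 88 mm and grips with 3 to 60 N. Pads are 19 mm wide; open, the fingers measure 130 mm over their backs; the gripper's body (78 mm by 193 mm) begins 47 mm behind the grasp point.
Start: joints at [16.507, 20.546, 0.682, 0, -70.136, -16.507], TCP at [0.675, -0, 0.206] pointing down, gripper open.
Joint ranges: [-176.03, 176.03], [-82.01, 121.73], [-58.28, 71.71], [-173.87, 95.51], [-174.79, -0.11], [-173.66, 173.66]. Speed limits (degrees/s): [136.94, 136.94, 172.46, 180, 180, 180].

INTERFACE

Orientations are given as [roll, pitch, yaw] about the fixed x, y, z axes, in that order (R = Rz(yaw) Ry(pitch) Rx(roll)).
In Python, from plant import sensors, viewer, workorder, ctrl gives the robot as it stands.
- The arm moves only by the shell command python3 -m pendant 'ROWS'. ROWS is JSON, a list of rows, each a list of 3 entries, a list of its own where there are three numbers: the opening, from -1 (shut) to 1 (fully open), so that 0 is half open, then the shift along the tool's x, y, z in m, then the turn, a rotation vector about the tool's x, y, z in degrees. A call has 1 to 10 rows; each row is the pose to reach, as a shift and turn from the pose commanded when the call began, along the tool's axes at that moment; what a row does not reach only later rows make up. A row lasts 1/12 s, in which the tool goes at most 41.7 mm and 7.16 degrees, less where a joint would pass 70% of its speed; a pose out of reach is approached as far as the arm can. A call with a gripper value outside its range is refused whole. The fingers move at their own pace and stop on an object; the grip force is fixed at half the most. Time passes only in rows, so rows that repeat a pose let the fingers close. It gives the time, the measured TCP pose, the force, the opening and the grip force at its end, in the units of the state.
- sensors.get_obs(): the state, without advancing time (a new reading comes with each control period).
- viewer.snapshot(name): name is "scene" or "side" or "wrist"; returns the picture (400x640x3 uint8, red, green, blue); there is no depth.
- viewer.camera_params(name): a dict with "fx", "fy", "cx", "cy" (pixels), "dist" ([k1, k2, p1, p2, k3] as OpenCV has them; the pictures are not rectified), "extrinsics" (4x4, takes a point from world to camera coordinates). Camera axes: x right, y up, looking along -z (the intrinsics and any distortion apply to the point x, -y, -z); pixel columns grow to the right and rows downward; lengths in m; the calibration is good to about 2 mm. A picture is of the moment at which its call begins: read the wrist's pose just before it. camera_params takes no time and is no camera call; for the wrist camera it gives the pose at the moment of the call.
- workorder.close_job(): hands the job in; it is judged then, once.
The state is a dict: "clock": time; "joint_pos": joint angles; "qvel": joint speeds; "tau": joint torques, N m; "tool_pos": TCP position; "orientation": TCP orientation; "force": force on the tool from outside, world axes, zero at the start; "moment": the same for the moment, N m; "opening": finger opening in m; "gripper_force": force on a finger pad.
Only numpy, scipy, OpenCV 4.12 (cv2) and the standard library are available. Lean on these libraries where they do the work, as an engineer would, in place of code of your own. Each camera call takes 0.05 s, during which the arm holds its last target. There are 200 camera calls.

TASK

The tube rack has been left lying across the marking stand: lift it off and stand it upright in the middle of the grey drip mat. Then take the hand die from its rubber pad, press its face squarely on the centre of the plate's round blank (not the square one) with a steady force of about 12 N for about a second, never above 22 N, and lift it straight up out of the stand without sliding it on the plate. Finally stand the die upright in the middle of its pad; set things down rather than drop them, and leave the other things on the bench where they are.

Things in the scene. Friction and masses are not known exactly. Their poses are not given: they have to be found in the camera images.
- stand: Fixed marking stand: grey open frame 190 (its x) by 105 mm (its y), walls 14 mm, rim 55 mm above the bench; origin at the centre of its underside, z up. In its opening (162 x 77 mm) lies a level aluminium plate with two raised dark steel blanks: round, 40 mm across, 40 mm towards the -x end, and square, 36 mm, 40 mm towards the +x end (the end with a small black knob outside).
- blank (a point): Point on the round blank's vertical axis at rim height, 55 mm above the bench; axes as the stand's. The blank's actual top lies 4 to 16 mm lower, set differently each time and not reported. The plate is guided straight up and down on springs: after a first 3 N it yields about 1 mm for every 2 N pressed on it, at most 14 mm, and comes back when released.
- rack: White tube rack, a block 42 (its x) by 114 (its y) by 38 mm high, red-capped tubes fixed in its top to 53 mm above its underside; about 0.22 kg. Origin at the centre of its underside, z up. Starts upright across the stand's rim above the round blank, its long side across the stand. Grip it across the 42 mm width of the block.
- mat: Thin grey drip mat fixed on the bench, 150 mm (x) by 95 mm (y), 3 mm thick; origin at the centre of its underside, z up. It and the rubber pad may change sides.
- pad: Black rubber parking pad fixed on the bench, 80 x 80 mm, 6 mm thick; origin at the centre of its underside, z up. The die starts on it.
- die: Steel hand die standing upright, 86 mm high, about 0.25 kg. Origin at the centre of its flat round face (the underside, 30 mm across), z up along the stem. Face disc 12 mm high, then a dark square stem 21 x 21 mm (flats across its x and y) from 12 to 72 mm above the face, then a black round knob 30 mm across. Grip it by two opposite flats of the stem.
- dish: bystander: closed flat dish, 92 mm across, 18 mm high; origin at its underside
- cap_a: bystander: red screw cap, 38 mm across, 14 mm high; origin at its underside
- cap_b: bystander: red screw cap, 32 mm across, 12 mm high; origin at its underside
- timer: bystander: white bench timer, 55 x 65 x 18 mm; origin at its underside
Not all that is in view belongs to the job. There is more than one size of the mat; the job needs the smallest.

How it is judged (in metres and radians):
On the way, in this order (a step that is already met when the one before it is completed fails the run):
1. the rack stands upright on the drip mat, let go, its centre within 30 mm of the mat's (horizontal distance between rack and mat below 0.03 m and height (world z) of rack below 0.008 m and angle between rack's own z axis and vertical below 0.1 rad and contact force between the fingers and rack below 0.2 N), for 0.2 s.
2. the die is pressed on the round blank with 8 to 17 N for half a second, upright within 0.06 rad and centred within 4.5 mm (contact force between die and stand between 8 and 17 N and angle between die's own z axis and vertical below 0.06 rad and horizontal distance between die and blank below 0.0045 m), for 0.5 s.
3. the die is lifted straight up, its face 10 mm above the rim while still within 12 mm of the blank's axis (z of die in the frame of stand above 0.065 m and horizontal distance between die and blank below 0.012 m and contact force between die and stand below 0.1 N).
At the end, for the whole second after the job is handed in: The rack stands upright (within 0.1 rad) on the mat, its centre within 30 mm of the mat's; the die stands upright (within 0.06 rad) on its pad, its centre within 25 mm of the pad's; both released and at rest (horizontal distance between rack and mat below 0.03 m and height (world z) of rack below 0.008 m and angle between rack's own z axis and vertical below 0.1 rad and horizontal distance between die and pad below 0.025 m and height (world z) of die between 0.004 and 0.009 m and angle between die's own z axis and vertical below 0.06 rad and linear speed of each of die, rack below 0.02 m/s); the robot touches nothing.
It fails at once if the die is pressed on the stand or plate with more than 22 N (contact force between die and stand above 22 N).
It fails at once if the die slides or leans: it bears on the plate or stand more than 6.5 mm off the round blank's axis, or tilted more than 0.12 rad ((contact force between die and stand above 1 N and horizontal distance between die and blank above 0.0065 m) or (contact force between die and stand above 3 N and angle between die's own z axis and vertical above 0.12 rad)).
It fails at once if the rack is tipped over (angle between rack's own z axis and vertical above 0.6 rad).
It fails at once if the rack or the die is dropped (lands faster than 0.4 m/s) (((contact force between rack and mat above 1 N or height (world z) of rack below 0.004 m) and linear speed of rack above 0.4 m/s) or (contact force between die and pad above 1 N and linear speed of die above 0.4 m/s)).
It fails at once if a bystander is moved more than 20 mm (distance of any of dish, cap_a, timer, cap_b from where it was at the start of the episode above 0.02 m).
It also fails if it takes over 72 s, if anything falls off the work surface, if the arm or the gripper's body presses on something with over 40 N, if the wrist force passes 120 N, or if a joint passes its speed limit or range.

## Working session

There is one attempt and no reset: what is moved stays moved. The work goes in short steps, Python scripts to look and compute and a shell command to move; the robot and the scene stay as the last step left them, time stands still between calls to the robot, and variables do not carry over. Pictures are saved under pics/ and viewed, at most 10 in all, crops included, and the job is handed in when it is done.

```bash
mkdir -p pics; cat > h.py <<'E'
import numpy as np,cv2
from plant import sensors,viewer,workorder,ctrl
def snap(n,f):
    p=viewer.camera_params(n); im=viewer.snapshot(n); cv2.imwrite(f'pics/{f}.png',im[:,:,::-1]); np.save(f'pics/{f}.npy',p,allow_pickle=True); return im,p
def load(f): return np.load(f'pics/{f}.npy',allow_pickle=True).item()
def K(p): return np.array([[p['fx'],0,p['cx']],[0,p['fy'],p['cy']],[0,0,1.]])
def ray(p,uv,z):
    q=cv2.undistortPoints(np.array(uv,float).reshape(-1,1,2),K(p),np.array(p['dist'],float)).reshape(-1,2)
    E=np.array(p['extrinsics']);R=E[:3,:3];c=-R.T@E[:3,3]
    d=np.c_[q[:,0],-q[:,1],-np.ones(len(q))]@R
    return c+d*((z-c[2])/d[:,2])[:,None]
def proj(p,X):
    E=np.array(p['extrinsics']);X=np.atleast_2d(X)@E[:3,:3].T+E[:3,3];X=X*[1,-1,-1]
    return cv2.projectPoints(X,np.zeros(3),np.zeros(3),K(p),np.array(p['dist'],float))[0].reshape(-1,2)
E
python3 - <<'E'
from h import *
a,p=snap('scene','s0');b,q=snap('side','d0')
for p in(p,q):
    E=np.array(p['extrinsics']);print(-E[:3,:3].T@E[:3,3],p['fx'])
print(sensors.get_obs())
E
ls
```

```text
[ 0.97811919 -0.64534015  1.11203777] 502.42949845001414
[0.39998394 0.71570492 0.75494198] 447.05694979291144
{'clock': 0.1, 'joint_pos': array([ 1.65078278e+01,  2.05869615e+01,  6.37969967e-01, -1.78744593e-02,
       -7.01354454e+01, -1.65058317e+01]), 'qvel': array([ 0.01490906,  0.06095385,  0.08317055,  0.02627468, -0.08076633,
       -0.08416029]), 'tau': array([-1.42273191e-03, -5.84165347e+01,  2.93752134e+01,  7.01551259e+00,
        1.01412315e-02, -6.66964229e-05]), 'tool_pos': array([ 6.74523442e-01, -2.05073851e-05,  2.05112136e-01]), 'orientation': array([ 1.79914268e+02, -7.88033363e-03, -9.00040841e+01]), 'force': array([-0.00535248, -0.17045653, -0.3241405 ]), 'moment': array([ 0.04741932, -0.02689046, -0.00173789]), 'gripper_force': 0.0, 'opening': 0.08761362245605932}
h.py
pics
```

View pics/s0.png

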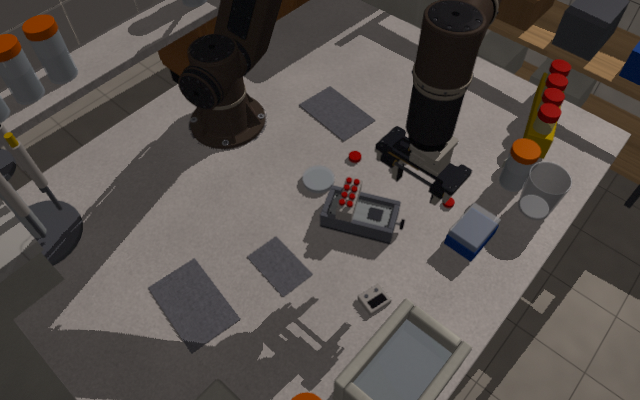

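View pics/d0.png

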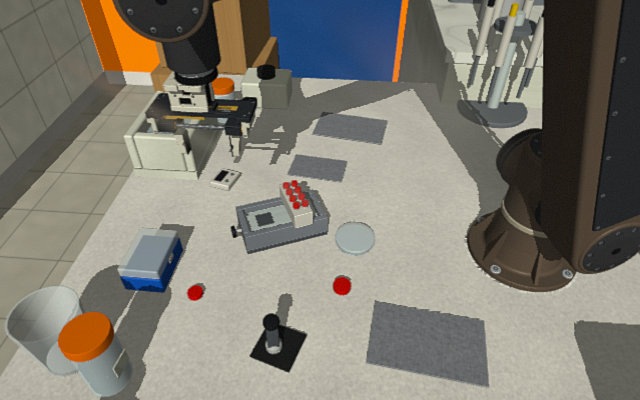

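Two views: three grey mats, in scene at (336,112), (193,305) and (280,265), which are in side at (427,342), (350,127) and (317,167). The one at scene (280,265) looks smallest. The stand with the rack is at scene (362,212), and the die on its pad is at side (275,345). The enlarged crops will confirm these.

```bash
python3 - <<'E'
from h import *
a=cv2.imread('pics/s0.png');b=cv2.imread('pics/d0.png')
cv2.imwrite('pics/c1.png',cv2.resize(a[155:305,235:425],None,fx=4,fy=4,interpolation=cv2.INTER_CUBIC))
cv2.imwrite('pics/c2.png',cv2.resize(b[225:375,215:415],None,fx=4,fy=4,interpolation=cv2.INTER_CUBIC))
p=load('s0');q=load('d0')
print(ray(p,[[300,102],[337,139],[374,119],[336,88]],.003).round(3))
print(ray(p,[[149,293],[191,261],[239,319],[193,350]],.003).round(3))
print(ray(p,[[247,258],[277,237],[312,270],[283,295]],.003).round(3))
E
```

```text
[[0.117 0.207 0.003]
 [0.312 0.162 0.003]
 [0.343 0.302 0.003]
 [0.16  0.334 0.003]]
[[ 0.298 -0.529  0.003]
 [ 0.306 -0.402  0.003]
 [ 0.513 -0.428  0.003]
 [ 0.489 -0.55   0.003]]
[[ 0.407 -0.301  0.003]
 [ 0.42  -0.206  0.003]
 [ 0.554 -0.218  0.003]
 [ 0.547 -0.315  0.003]]
```

View pics/c1.png

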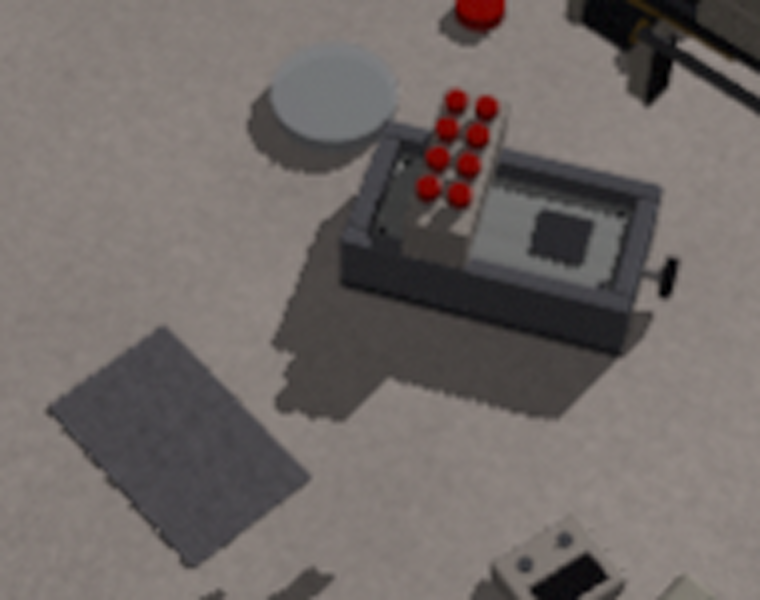

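View pics/c2.png

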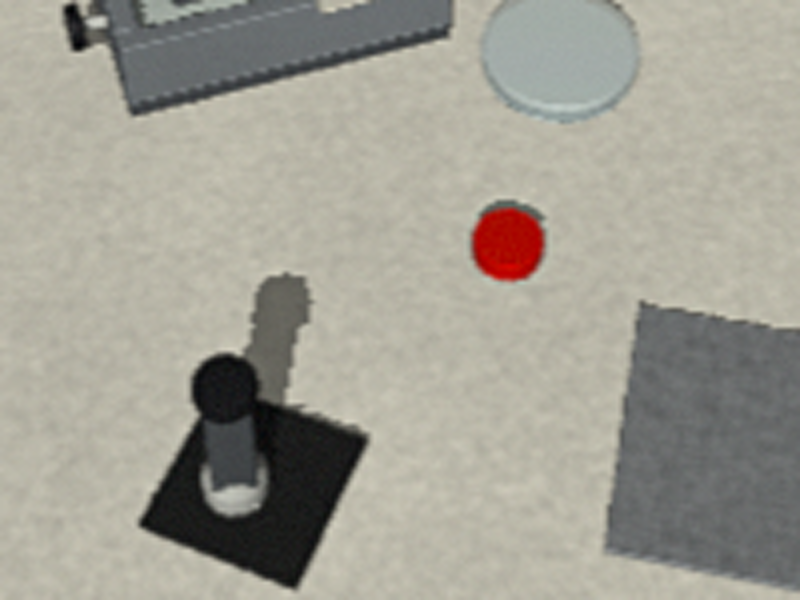

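Scene crop: the mat's corners are (46,410),(162,327),(310,478),(192,566). It is the ~150x95 one; the other two measure about 200 mm or more, so they are ruled out. Rim corners are (345,235),(392,125),(662,188),(632,303), and the caps run from (456,101),(487,107) to (428,188),(459,195). Side crop: pad corners (140,523),(265,400),(368,437),(296,588), the die's face disc at (236,486) and its knob at (225,387).

```bash
python3 - <<'E'
from h import *
p=load('s0');q=load('d0')
c1=lambda x:(np.array(x,float)+.5)/4-.5+[235,155]
c2=lambda x:(np.array(x,float)+.5)/4-.5+[215,225]
def show(n,X,ref):
    d=np.linalg.norm(np.roll(X,-1,0)-X,axis=1); e=X[ref[1]]-X[ref[0]]
    print(n,X.mean(0).round(4),'sides',d.round(3),'yaw',np.degrees(np.arctan2(e[1],e[0])).round(1))
show('mat',ray(p,c1([[46,410],[162,327],[310,478],[192,566]]),.003),(1,2))
show('stand',ray(p,c1([[345,235],[392,125],[662,188],[632,303]]),.055),(1,2))
show('caps',ray(p,c1([[456,101],[487,107],[459,195],[428,188]]),.108),(3,0))
show('pad',ray(q,c2([[140,523],[265,400],[368,437],[296,588]]),.006),(0,1))
print('disc top',ray(q,c2([[236,480]]),.018),'knob',ray(q,c2([[225,387]]),.08))
E
```

```text
mat [ 0.4822 -0.2632  0.003 ] sides [0.094 0.148 0.092 0.146] yaw -7.1
stand [ 0.547  -0.0184  0.055 ] sides [0.095 0.183 0.093 0.188] yaw 24.7
caps [ 0.5143 -0.0315  0.108 ] sides [0.02  0.072 0.02  0.072] yaw 115.7
pad [0.4998 0.2871 0.006 ] sides [0.082 0.053 0.08  0.078] yaw -124.8
disc top [[0.51300527 0.29294851 0.018     ]] knob [[0.51520594 0.28515755 0.08      ]]
```

```bash
python3 -m pendant '[[0.5,[0.008,0.04,0.005],[0,0,-7]],[0.5,[0.016,0.08,0.01],[0,0,-14]],[0.5,[0.024,0.12,0.015],[0,0,-20]],[0.5,[0.032,0.16,0.02],[0,0,-25.5]],[0.5,[0.032,0.16,0.02],[0,0,-25.5]],[0.5,[0.032,0.16,0.02],[0,0,-25.5]],[0.5,[0.032,0.16,0.02],[0,0,-25.5]]]'
python3 - <<'E'
from h import *
im,p=snap('wrist','w0')
E=np.array(p['extrinsics']);print(-E[:3,:3].T@E[:3,3],E[:3,:3].round(2))
E
```

```text
clock: 0.68
tool_pos: [0.5153, -0.032, 0.1865]
orientation: [-179.9, -0.0, -64.5]
force: [0.7, -0.2, -0.2]
opening: 0.0658
gripper_force: 0.0
[ 0.5500567 -0.1051353  0.3665413] [[-0.9  -0.43 -0.  ]
 [ 0.41 -0.86 -0.3 ]
 [ 0.13 -0.27  0.95]]
```

View pics/w0.png

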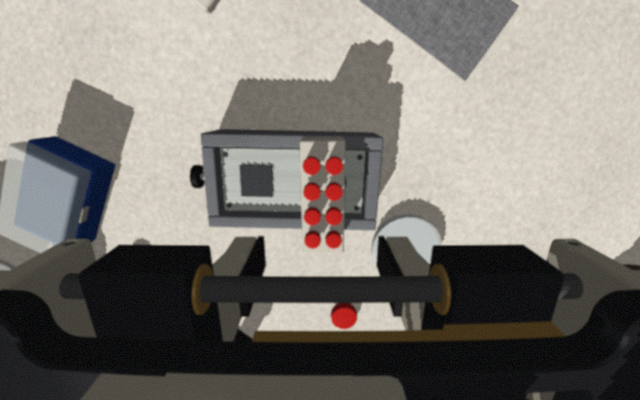

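The wrist view shows the rack between the fingers' line. Caps are at (312,165),(334,165),(333,240),(313,240), and rim corners at (203,134),(382,135),(375,227),(210,226).

```bash
python3 - <<'E'
from h import *
p=load('w0')
def show(n,X,i,j):
    e=X[j]-X[i];print(n,X.mean(0).round(4),np.linalg.norm(np.roll(X,-1,0)-X,axis=1).round(3),np.degrees(np.arctan2(e[1],e[0])).round(1))
show('caps',ray(p,[[312,165],[334,165],[333,240],[313,240]],.108),0,3)
X=ray(p,[[203,134],[382,135],[375,227],[210,226]],.055);show('stand',X,1,0);show('stand',X,2,3)
E
```

```text
caps [ 0.5112 -0.0284  0.108 ] [0.019 0.072 0.019 0.072] 115.7
stand [ 0.5438 -0.0202  0.055 ] [0.185 0.102 0.187 0.103] 25.1
stand [ 0.5438 -0.0202  0.055 ] [0.185 0.102 0.187 0.103] 25.2
```

```bash
python3 -m pendant '[[0.5,[-0.003,0.002,0.03],[0,0,0]],[0.5,[-0.003,0.002,0.06],[0,0,0]],[0.5,[-0.003,0.002,0.09],[0,0,0]],[0.5,[-0.003,0.002,0.115],[0,0,0]],[0.5,[-0.003,0.002,0.124],[0,0,0]],[0.5,[-0.003,0.002,0.124],[0,0,0]],[-0.6,[-0.003,0.002,0.124],[0,0,0]],[-0.6,[-0.003,0.002,0.124],[0,0,0]],[-0.6,[-0.003,0.002,0.124],[0,0,0]],[-0.6,[-0.003,0.002,0.124],[0,0,0]]]'
python3 -m pendant '[[-0.6,[0,0,0],[0,0,0]],[-0.6,[0,0,0],[0,0,0]],[-0.6,[0,0,0],[0,0,0]],[-0.6,[0,0,-0.01],[0,0,0]],[-0.6,[0,0,-0.02],[0,0,0]],[-0.6,[0,0,-0.04],[0,0,0]],[-0.6,[0,0,-0.06],[0,0,0]],[-0.6,[0,0,-0.075],[0,0,0]],[-0.6,[0,0,-0.08],[0,0,0]]]'
```

```text
clock: 1.57
tool_pos: [0.5129, -0.0299, 0.0633]
orientation: [-179.9, -0.0, -64.5]
force: [-0.6, 0.7, -0.2]
opening: 0.0445
gripper_force: 0.0
clock: 2.32
tool_pos: [0.5131, -0.03, 0.1452]
orientation: [-179.8, -0.1, -64.5]
force: [-0.1, -0.0, -2.6]
opening: 0.0416
gripper_force: 30.0
```

```bash
python3 -m pendant '[[-0.6,[0.012,0.008,0],[0,0,0]],[-0.6,[0.035,0.023,0],[0,0,0]],[-0.6,[0.065,0.042,0],[0,0,0]],[-0.6,[0.095,0.062,0],[0,0,0]],[-0.6,[0.125,0.081,0],[0,0,0]],[-0.6,[0.155,0.1,0],[0,0,0]],[-0.6,[0.18,0.117,0],[0,0,0]],[-0.6,[0.193,0.125,0],[0,0,0]],[-0.6,[0.197,0.128,0.01],[0,0,0]],[-0.6,[0.197,0.128,0.03],[0,0,0]]]'
python3 -m pendant '[[-0.6,[0,0,0.03],[0,0,0]],[-0.6,[0,0,0.055],[0,0,0]],[-0.6,[0,0,0.075],[0,0,0]],[-0.6,[0,0,0.088],[0,0,0]],[-0.6,[0,0,0.094],[0,0,0]],[-0.6,[0,0,0.097],[0,0,0]],[-0.6,[0,0,0.097],[0,0,0]],[-0.6,[0,0,0.097],[0,0,0]]]'
```

```text
clock: 3.15
tool_pos: [0.4821, -0.2647, 0.1131]
orientation: [-179.8, -0.1, -64.6]
force: [0.1, 0.6, -2.1]
opening: 0.0416
gripper_force: 30.0
clock: 3.82
tool_pos: [0.4817, -0.263, 0.0156]
orientation: [-180.0, -0.0, -64.5]
force: [0.4, 0.1, -2.1]
opening: 0.0415
gripper_force: 30.0
```

```bash
python3 -m pendant '[[-0.6,[0,0,0.001],[0,0,0]],[-0.6,[0,0,0.002],[0,0,0]],[-0.6,[0,0,0.003],[0,0,0]],[-0.6,[0,0,0.004],[0,0,0]],[-0.6,[0,0,0.004],[0,0,0]]]'
```

```text
clock: 4.23
tool_pos: [0.4814, -0.2631, 0.0113]
orientation: [-180.0, -0.0, -64.5]
force: [-0.4, 0.9, -0.9]
opening: 0.0418
gripper_force: 30.0
```

```bash
python3 -m pendant '[[-0.6,[0,0,0.0006],[0,0,0]],[-0.6,[0,0,0.0006],[0,0,0]],[0.1,[0,0,0.0006],[0,0,0]],[0.4,[0,0,0.0006],[0,0,0]],[0.5,[0,0,0.0006],[0,0,0]],[0.5,[0,0,0.0006],[0,0,0]],[0.5,[0,0,0.0006],[0,0,0]],[0.5,[0,0,0.0006],[0,0,0]]]'
python3 -m pendant '[[0.5,[0,0,-0.01],[0,0,0]],[0.5,[0,0,-0.03],[0,0,0]],[0.5,[0,0,-0.06],[0,0,0]],[0.5,[0,0,-0.1],[0,0,0]],[0.5,[0,0,-0.14],[0,0,0]],[0.5,[0,0,-0.18],[0,0,0]],[0.5,[0,0,-0.2],[0,0,0]],[0.5,[0,0,-0.2],[0,0,0]]]'
python3 - <<'E'
from h import *
snap('scene','s1')
E
```

```text
clock: 4.9
tool_pos: [0.4812, -0.2631, 0.0103]
orientation: [180.0, 0.0, -64.5]
force: [-0.3, -0.0, -0.6]
opening: 0.0651
gripper_force: 0.0
clock: 5.57
tool_pos: [0.4838, -0.2642, 0.2174]
orientation: [-179.6, -0.4, -64.5]
force: [0.5, 1.2, 0.0]
opening: 0.0656
gripper_force: 0.0
```

View pics/s1.png

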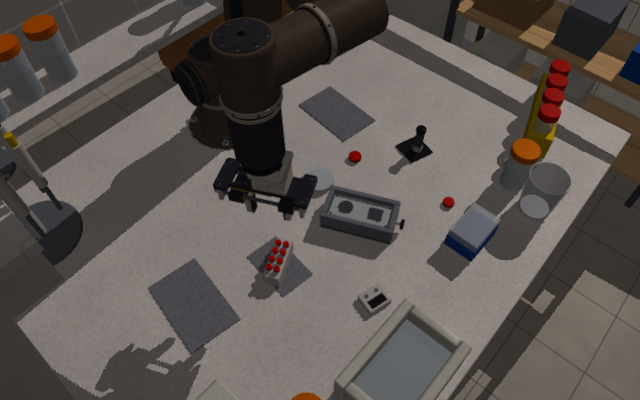

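The rack stands upright on the small mat at (278,258). Both blanks are now visible, the round one at (345,208). Next is a wrist look at the stand, then at the die.

```bash
python3 -m pendant '[[0.2,[-0.015,-0.01,0],[0,0,0]],[0.2,[-0.045,-0.03,0.005],[0,0,0]],[0.2,[-0.075,-0.05,0.01],[0,0,0]],[0.2,[-0.105,-0.07,0.015],[0,0,0]],[0.2,[-0.135,-0.09,0.02],[0,0,0]],[0.2,[-0.165,-0.11,0.02],[0,0,0]],[0.2,[-0.185,-0.122,0.02],[0,0,0]],[0.2,[-0.193,-0.127,0.02],[0,0,0]],[0.2,[-0.193,-0.127,0.02],[0,0,0]],[0.2,[-0.193,-0.127,0.02],[0,0,0]]]'
python3 -m pendant '[[0.2,[0,0,0],[0,0,0]],[0.2,[0,0,0],[0,0,0]]]'
python3 - <<'E'
from h import *
im,p=snap('wrist','w1')
c=im[110:250,190:400,::-1]
cv2.imwrite('pics/w1c.png',cv2.resize(c,(0,0),fx=3.8,fy=3.8,interpolation=cv2.INTER_CUBIC)) 
E
```

```text
clock: 6.45
tool_pos: [0.5122, -0.0342, 0.1899]
orientation: [179.9, 0.0, -64.4]
force: [0.3, -0.4, 0.0]
opening: 0.0529
gripper_force: 0.0
clock: 6.62
tool_pos: [0.5124, -0.0353, 0.1902]
orientation: [180.0, 0.0, -64.6]
force: [0.7, -0.4, -0.5]
opening: 0.0524
gripper_force: 0.0
```

View pics/w1c.png

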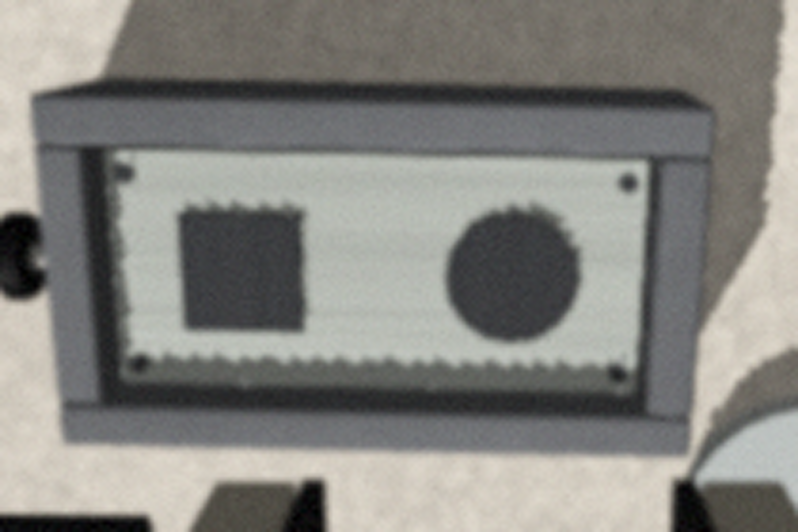

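Crop: outer rim corners (35,97),(713,110),(688,453),(65,442), inner ones (82,147),(652,158),(645,413),(102,402). Round blank centre (514,274), square blank centre (243,269). I'll fit the stand's pose and check it against the blanks.

```bash
python3 - <<'E'
from h import *
from scipy.optimize import least_squares as ls
p=load('w1');c=lambda x:(np.array(x,float)+.5)/3.8-.5+[190,110]
o=ray(p,c([[35,97],[713,110],[688,453],[65,442]]),.055);i=ray(p,c([[82,147],[652,158],[645,413],[102,402]]),.055)
m=np.array([[1,-1],[-1,-1],[-1,1],[1,1]])
for sx in(1,):
  f=lambda v:(np.r_[m*[.095,.0525],m*[.081,.0385]]@np.array([[np.cos(v[2]),np.sin(v[2])],[-np.sin(v[2]),np.cos(v[2])]])*v[3]+v[:2]-np.r_[o,i][:,:2]).ravel()
  r=ls(f,[.544,-.02,.44,1]);v=r.x;print(v,np.degrees(v[2]),(r.fun.reshape(-1,2)*1000).round(1))
e=np.array([np.cos(v[2]),np.sin(v[2])]);print('axis',v[:2]-.04*e)
for z in(.039,.045,.051):
  b=ray(p,c([[514,274],[243,269]]),z);print(z,b.round(4),np.linalg.norm(b[0]-b[1]),b.mean(0))
E
```

```text
[ 0.54437432 -0.01871323  0.4237676   0.98605856] 24.280095044168423 [[ 1.2  0.2]
 [ 0.8 -0.2]
 [ 0.4  1.2]
 [-0.2  0.6]
 [-0.5 -0.4]
 [-1.3 -1. ]
 [ 0.9  0.2]
 [-1.2 -0.6]]
axis [ 0.50791248 -0.03516114]
0.039 [[ 0.5068 -0.0352  0.039 ]
 [ 0.5812 -0.0017  0.039 ]] 0.08158070774890645 [ 0.54397283 -0.01845266  0.039     ]
0.045 [[ 0.5075 -0.0366  0.045 ]
 [ 0.5805 -0.0036  0.045 ]] 0.08010264148951472 [ 0.54403493 -0.0200825   0.045     ]
0.051 [[ 0.5083 -0.0379  0.051 ]
 [ 0.5799 -0.0055  0.051 ]] 0.07862457523012298 [ 0.54409702 -0.02171233  0.051     ]
```

```bash
python3 -m pendant '[[0.2,[-0.02,-0.01,0],[0,0,0]],[0.2,[-0.05,-0.024,-0.01],[0,0,0]],[0.2,[-0.085,-0.04,-0.02],[0,0,0]],[0.2,[-0.12,-0.056,-0.03],[0,0,0]],[0.2,[-0.155,-0.073,-0.03],[0,0,0]],[0.2,[-0.19,-0.09,-0.03],[0,0,0]],[0.2,[-0.225,-0.106,-0.03],[0,0,0]],[0.2,[-0.255,-0.12,-0.03],[0,0,0]],[0.2,[-0.275,-0.13,-0.03],[0,0,0]],[0.2,[-0.285,-0.134,-0.03],[0,0,0]]]'
python3 -m pendant '[[0.2,[0,0,0],[0,0,0]],[0.2,[0,0,0],[0,0,0]],[0.2,[0,0,0],[0,0,0]]]'
python3 - <<'E'
from h import *
im,p=snap('wrist','w2');print(proj(p,[[.513,.293,.018],[.51,.29,.006]]))
c=im[110:250,220:430,::-1]
cv2.imwrite('pics/w2c.png',cv2.resize(c,(0,0),fx=3.8,fy=3.8,interpolation=cv2.INTER_CUBIC)) 
print(sensors.get_obs()['joint_pos'])
E
```

```text
clock: 7.5
tool_pos: [0.5112, 0.2827, 0.2199]
orientation: [180.0, -0.0, -64.5]
force: [0.5, 0.1, 0.5]
opening: 0.0527
gripper_force: 0.0
clock: 7.75
tool_pos: [0.5111, 0.2794, 0.2203]
orientation: [180.0, -0.0, -64.6]
force: [0.4, 0.4, 0.5]
opening: 0.0523
gripper_force: 0.0
[[314.71791054 178.88638363]
 [317.82747619 175.77345724]]
[ 4.78859669e+01  1.13608575e+01 -1.00824583e+01  1.86155125e-03
 -6.85584862e+01 -2.24636807e+01]
```

View pics/w2c.png

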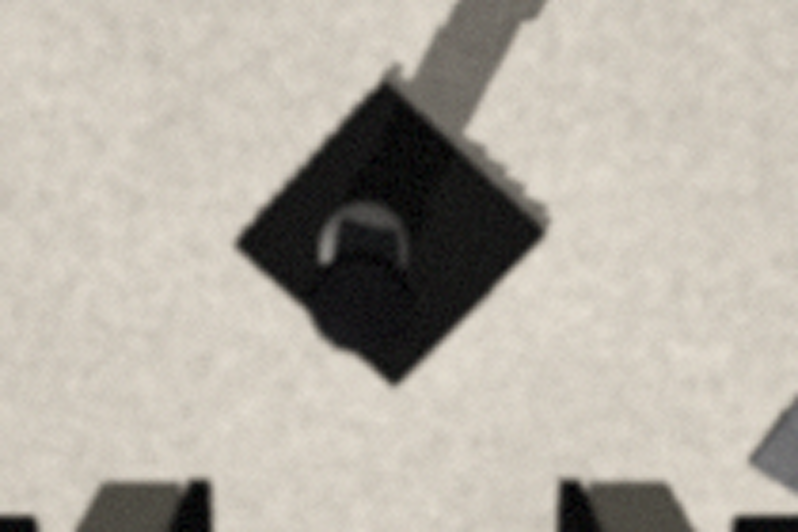

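Pad corners in the crop: (390,78),(236,243),(395,384),(547,232). Disc centre is about (365,247) and knob (364,299). The stem's flats need a brighter, larger crop.

```bash
python3 - <<'E'
from h import *
p=load('w2');c=lambda x:(np.array(x,float)+.5)/3.8-.5+[220,110]
X=ray(p,c([[390,78],[236,243],[395,384],[547,232]]),.006);print('pad',X.mean(0),np.linalg.norm(np.roll(X,-1,0)-X,axis=1));d=np.roll(X,-1,0)-X;print(np.degrees(np.arctan2(d[:,1],d[:,0])))
print('die',ray(p,c([[365,247]]),.018),'knob',ray(p,c([[364,299]]),.088))
im=cv2.imread('pics/w2.png')[155:208,292:340].astype(float)
im=np.clip(255*((im-8)/110).clip(0,1)**.6,0,255).astype('uint8')
cv2.imwrite('pics/w2d.png',cv2.resize(im,None,fx=11,fy=11,interpolation=cv2.INTER_CUBIC))
E
```

```text
pad [0.5061648  0.28249452 0.006     ] [0.07926451 0.07769738 0.07843436 0.07723781]
[  71.88163644  162.26124959 -107.78342111  -18.35330678]
die [[0.5142863  0.28727481 0.018     ]] knob [[0.51390546 0.28631516 0.088     ]]
```

View pics/w2d.png

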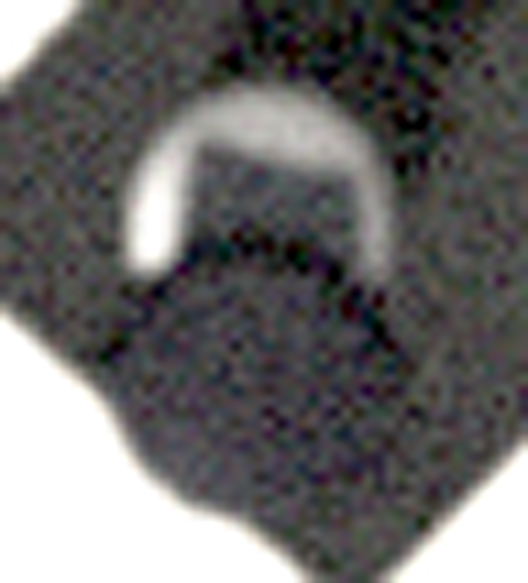

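The stem's front flat meets the disc along (197,143)-(352,170) in this crop.

```bash
python3 - <<'E'
from h import *
p=load('w2');c=lambda x:(np.array(x,float)+.5)/11-.5+[292,155]
X=ray(p,c([[197,143],[352,170]]),.018);d=X[1]-X[0];a=np.degrees(np.arctan2(d[1],d[0]));n=np.array([d[1],-d[0]])/np.hypot(*d[:2])
print(X,np.hypot(*d[:2]),a, 'centre',X.mean(0)[:2]+.0105*n,X.mean(0)[:2]-.0105*n)
E
```

```text
[[0.52561274 0.28222237 0.018     ]
 [0.50765843 0.27728413 0.018     ]] 0.018621053929964836 -164.62134417148974 centre [0.51385102 0.28987729] [0.51942015 0.26962921]
```

```bash
python3 -m pendant '[[0.2,[-0.002,-0.002,0.02],[0,0,5]],[0.2,[-0.004,-0.004,0.04],[0,0,10]],[0.2,[-0.006,-0.006,0.06],[0,0,10]],[0.2,[-0.006,-0.006,0.08],[0,0,10]],[0.2,[-0.006,-0.006,0.085],[0,0,10]],[0.2,[-0.006,-0.006,0.085],[0,0,10]],[0.2,[-0.006,-0.006,0.085],[0,0,10]],[0.2,[-0.006,-0.006,0.085],[0,0,10]]]'
```

```text
clock: 8.47
tool_pos: [0.5147, 0.2888, 0.137]
orientation: [-179.9, 0.0, -74.5]
force: [-0.9, -0.5, -0.3]
opening: 0.0528
gripper_force: 0.0
```

```bash
python3 -m pendant '[[0.2,[0,0,0.025],[0,0,0]],[0.2,[0,0,0.05],[0,0,0]],[0.2,[0,0,0.075],[0,0,0]],[0.2,[0,0,0.092],[0,0,0]],[0.2,[0,0,0.1],[0,0,0]],[0.2,[0,0,0.102],[0,0,0]],[0.2,[0,0,0.102],[0,0,0]],[-0.3,[0,0,0.102],[0,0,0]],[-0.45,[0,0,0.102],[0,0,0]],[-0.5,[0,0,0.102],[0,0,0]]]'
python3 -m pendant '[[-0.55,[0,0,0],[0,0,0]],[-0.6,[0,0,0],[0,0,0]],[-0.65,[0,0,0],[0,0,0]],[-0.7,[0,0,0],[0,0,0]],[-0.9,[0,0,0],[0,0,0]],[-0.9,[0,0,0],[0,0,0]],[-0.9,[0,0,0],[0,0,0]],[-0.9,[0,0,0],[0,0,0]]]'
```

```text
clock: 9.3
tool_pos: [0.5144, 0.2893, 0.0346]
orientation: [-179.9, 0.1, -74.5]
force: [0.6, 0.3, -0.1]
opening: 0.038
gripper_force: 0.0
clock: 9.97
tool_pos: [0.5143, 0.2891, 0.0341]
orientation: [-179.9, 0.0, -74.5]
force: [-0.3, 0.5, 6.0]
opening: 0.0291
gripper_force: 30.0
```

The opening is 29.1 mm where the stem should give 21, so this grip isn't right. I'll use the last picture, a composite of side, scene and wrist crops, to see why.

```bash
python3 - <<'E'
from h import *
f=lambda i,c:cv2.resize(np.clip(255*(i[:,:,::-1]/200.).clip(0,1)**.6,0,255).astype('uint8'),c,interpolation=cv2.INTER_CUBIC)
a,pa=snap('side','d2');b,pb=snap('scene','s2');w,pw=snap('wrist','w3')
X=[.5143,.289,.05]
u=proj(pa,X)[0].astype(int);v=proj(pb,X)[0].astype(int);t=proj(pw,X)[0].astype(int);print(u,v,t)
def cr(i,u,hw,hh):
    x=np.clip(u[0],hw,639-hw);y=np.clip(u[1],hh,399-hh);print(x-hw,y-hh);return i[y-hh:y+hh,x-hw:x+hw]
top=np.hstack([f(cr(a,u,40,30),(400,300)),f(cr(b,v,40,30),(400,300))])
bot=f(cr(w,t,64,24),(800,300))
cv2.imwrite('pics/m.png',np.vstack([top,bot]))
E
```

```text
[272 332] [419 137] [320 245]
232 302
379 107
256 221
```

View pics/m.png

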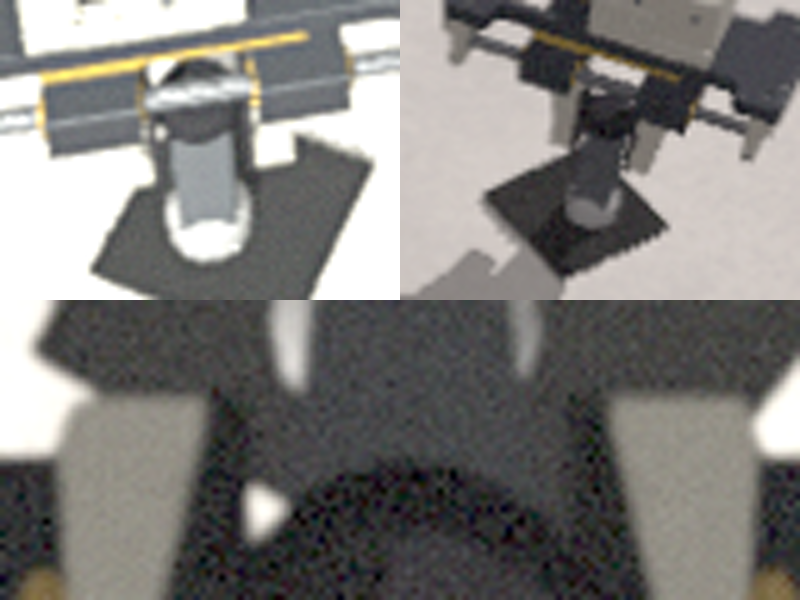

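The die stands upright, but the fingers meet the knob first (gap visible beside the stem). I'll open, go 10 mm lower and close again.

```bash
python3 -m pendant '[[-0.2,[0,0,0],[0,0,0]],[0.0,[0,0,0],[0,0,0]],[0.0,[0,0,0],[0,0,0]],[0.0,[0,0,0.003],[0,0,0]],[0.0,[0,0,0.007],[0,0,0]],[0.0,[0,0,0.01],[0,0,0]],[0.0,[0,0,0.0105],[0,0,0]],[0.0,[0,0,0.0105],[0,0,0]]]'
python3 -m pendant '[[-0.2,[0,0,0],[0,0,0]],[-0.3,[0,0,0],[0,0,0]],[-0.4,[0,0,0],[0,0,0]],[-0.45,[0,0,0],[0,0,0]],[-0.5,[0,0,0],[0,0,0]],[-0.55,[0,0,0],[0,0,0]],[-0.9,[0,0,0],[0,0,0]],[-0.9,[0,0,0],[0,0,0]],[-0.9,[0,0,0],[0,0,0]],[-0.9,[0,0,0],[0,0,0]]]'
```

```text
clock: 10.78
tool_pos: [0.5135, 0.2884, 0.0223]
orientation: [179.9, -0.0, -74.5]
force: [-0.6, 0.3, -0.3]
opening: 0.044
gripper_force: 0.0
clock: 11.62
tool_pos: [0.5139, 0.2889, 0.023]
orientation: [-180.0, 0.0, -74.5]
force: [0.7, 1.1, 0.5]
opening: 0.029
gripper_force: 30.0
```

The opening is unchanged. The stem's visible width is about 20 mm in line with the fingers, so the yaw is right. The fingers' flat faces reach up to the 30 mm knob. I'll grip the knob itself with the pads and test that hold by pressing on the rubber pad before going to the stand.

```bash
python3 -m pendant '[[-0.2,[0,0,0],[0,0,0]],[0.0,[0,0,0],[0,0,0]],[0.0,[0,0,0],[0,0,0]],[0.0,[0,0,-0.01],[0,0,0]],[0.0,[0,0,-0.025],[0,0,0]],[0.0,[0,0,-0.038],[0,0,0]],[0.0,[0,0,-0.043],[0,0,0]],[0.0,[0,0,-0.043],[0,0,0]],[0,[0,0,-0.043],[0,0,0]]]'
python3 -m pendant '[[-0.2,[0,0,0],[0,0,0]],[-0.25,[0,0,0],[0,0,0]],[-0.3,[0,0,0],[0,0,0]],[-0.35,[0,0,0],[0,0,0]],[-0.9,[0,0,0],[0,0,0]],[-0.9,[0,0,0],[0,0,0]],[-0.9,[0,0,0],[0,0,0]],[-0.9,[0,0,0],[0,0,0]]]'
python3 -m pendant '[[-0.9,[0,0,-0.002],[0,0,0]],[-0.9,[0,0,-0.004],[0,0,0]],[-0.9,[0,0,-0.006],[0,0,0]],[-0.9,[0,0,-0.008],[0,0,0]],[-0.9,[0,0,-0.008],[0,0,0]],[-0.9,[0,0,-0.008],[0,0,0]]]'
```

```text
clock: 12.37
tool_pos: [0.5137, 0.2887, 0.0661]
orientation: [-180.0, 0.0, -74.5]
force: [1.0, -0.5, -0.6]
opening: 0.0435
gripper_force: 0.0
clock: 13.03
tool_pos: [0.5135, 0.2885, 0.0655]
orientation: [180.0, -0.0, -74.5]
force: [-0.0, -0.4, -1.7]
opening: 0.0284
gripper_force: 30.0
clock: 13.53
tool_pos: [0.5139, 0.2888, 0.0741]
orientation: [-180.0, 0.0, -74.5]
force: [-0.3, -0.5, -1.9]
opening: 0.0287
gripper_force: 30.0
```

```bash
for i in 1; do python3 -m pendant '[[-0.9,[0,0,0.004],[0,0,0]],[-0.9,[0,0,0.007],[0,0,0]],[-0.9,[0,0,0.007],[0,0,0]],[-0.9,[0,0,0.007],[0,0,0]]]'; python3 -m pendant '[[-0.9,[0,0,0.0015],[0,0,0]],[-0.9,[0,0,0.0015],[0,0,0]],[-0.9,[0,0,0.0015],[0,0,0]]]'; python3 -m pendant '[[-0.9,[0,0,0.0015],[0,0,0]],[-0.9,[0,0,0.0015],[0,0,0]],[-0.9,[0,0,0.0015],[0,0,0]]]'; done
```

```text
clock: 13.87
tool_pos: [0.5135, 0.2884, 0.0663]
orientation: [179.9, -0.0, -74.5]
force: [-0.9, 0.3, -1.9]
opening: 0.0285
gripper_force: 30.0
clock: 14.12
tool_pos: [0.5139, 0.2888, 0.0654]
orientation: [-180.0, 0.0, -74.5]
force: [0.2, 0.0, -2.4]
opening: 0.0285
gripper_force: 30.0
clock: 14.37
tool_pos: [0.5145, 0.2891, 0.0652]
orientation: [-179.9, 0.0, -74.5]
force: [-1.6, -0.6, 6.5]
opening: 0.0283
gripper_force: 30.0
```

```bash
python3 -m pendant '[[-0.9,[0,0,0.0005],[0,0,0]],[-0.9,[0,0,0.0005],[0,0,0]],[-0.9,[0,0,0.0005],[0,0,0]],[-0.9,[0,0,0.0005],[0,0,0]]]'; python3 -m pendant '[[-0.9,[0,0,0.0005],[0,0,0]],[-0.9,[0,0,0.0005],[0,0,0]],[-0.9,[0,0,0.0005],[0,0,0]],[-0.9,[0,0,0.0005],[0,0,0]]]';python3 -m pendant '[[-0.9,[0,0,0.0005],[0,0,0]],[-0.9,[0,0,0.0005],[0,0,0]],[-0.9,[0,0,0.0005],[0,0,0]],[-0.9,[0,0,0.0005],[0,0,0]]]'
```

```text
clock: 14.7
tool_pos: [0.5147, 0.2892, 0.0651]
orientation: [-179.9, 0.0, -74.5]
force: [-1.5, -2.5, 9.4]
opening: 0.0287
gripper_force: 30.0
clock: 15.03
tool_pos: [0.5149, 0.2892, 0.0651]
orientation: [-179.8, 0.0, -74.5]
force: [-2.0, -1.4, 12.8]
opening: 0.0282
gripper_force: 30.0
clock: 15.37
tool_pos: [0.515, 0.2893, 0.065]
orientation: [-179.8, 0.0, -74.4]
force: [-3.2, -2.6, 15.9]
opening: 0.0281
gripper_force: 30.0
```

The hold takes over 15 N with no slip, at about 6.5 N per commanded mm. I'll unload, then measure the die's face against the TCP and the blank's axis by image code.

```bash
python3 -m pendant '[[-0.9,[0,0,-0.001],[0,0,0]],[-0.9,[0,0,-0.002],[0,0,0]],[-0.9,[0,0,-0.003],[0,0,0]],[-0.9,[0,0,-0.003],[0,0,0]],[-0.9,[0,0,-0.003],[0,0,0]]]'
cat > m.py <<'E'
from h import *
from scipy.optimize import least_squares as ls
t=np.linspace(0,2*np.pi,90)
def low(p,x,y,z0,z1,r=.015):
    P=np.r_[[[x+r*np.cos(a),y+r*np.sin(a),z] for z in(z0,z1) for a in t]]
    return proj(p,P)
def fit(f,z0,z1,x,y,thr):
    p=load(f);g=cv2.cvtColor(cv2.imread(f'pics/{f}.png'),6).astype(float)
    h=low(p,x,y,z0,z1);a=h.min(0)-4;b=h.max(0)+5
    a=a.astype(int);b=b.astype(int);S=8
    w=cv2.resize(g[a[1]:b[1],a[0]:b[0]],None,fx=S,fy=S,interpolation=cv2.INTER_CUBIC)
    w=(w>thr).astype('uint8');n,l,s,c=cv2.connectedComponentsWithStats(w)
    k=1+np.argmax(s[1:,4]);m=l==k
    print(f,'box px',s[k]/S,'model',h.min(0)-a,np.ptp(h,axis=0))
    cols=np.where(m.any(0))[0];rows=np.array([np.where(m[:,i])[0].max() for i in cols])
    mx=np.array([cols.min(),cols.max()]);lowm=np.percentile(rows,98)
    def res(v):
        q=(low(p,*v,z0,z1)-a+.5)*S-.5
        return [q[:,0].min()-mx[0],q[:,0].max()-mx[1],2*(q[:,1].max()-rows.max())]
    r=ls(res,[x,y],diff_step=1e-3);print(r.x,np.array(r.fun)/S)
    return r.x
E
python3 - <<'E'
from m import *
snap('side','d3');snap('scene','s3');o=sensors.get_obs();print(o['tool_pos'],o['force'],o['orientation'])
for f in('d3','s3'):
    p=load(f);g=cv2.cvtColor(cv2.imread(f'pics/{f}.png'),6)
    u=proj(p,[.514,.288,.012])[0].astype(int);print(u);print(g[u[1]-12:u[1]+14,u[0]-12:u[0]+13])
E
```

```text
clock: 15.78
tool_pos: [0.5138, 0.2888, 0.0653]
orientation: [-180.0, -0.0, -74.5]
force: [-0.7, -0.1, 0.9]
opening: 0.0288
gripper_force: 30.0
[0.51383846 0.28872004 0.06530261] [ 0.2486939  -0.1521614   0.87694324] [ 1.79997035e+02 -7.27035287e-03 -7.44958813e+01]
[273 343]
[[244 223 128  42  29  78  99  95  94  95  92  92  94  94  93  99  90  63
   24  22  26  23  22  30  39]
 [250 204  79  27  38  72  93  97  97  96  94  96  98  92  95  96  90  64
   25  17  27  23  23  33  43]
 [217 113  39  30  40  71  95  98  97  96  95  93  96  95  92  94  91  67
   30  21  23  23  23  32  42]
 [163  55  30  38  34  61  89  96  98  96  94  93  94  93  93  93  93  69
   28  21  25  19  29  38  43]
 [ 96  34  29  34  37  57  86  97  96  97  94  94  93  95  93  94  92  71
   32  24  23  26  36  41  40]
 [ 53  28  37  39  37  48  81  97  97  95  94  92  93  94  92  94  91  71
   32  20  23  22  33  42  40]
 [ 31  37  40  36  38  45  76  96  95  97  95  94  91  95  92  94  95  79
   44  26  20  23  29  33  38]
 [ 33  36  36  38  35  41  73  97  97  97  92  95  95  92  91  93  93  83
   68  52  23 
[... 3948 characters left out ...]
 6   5   6   7   8  10   9  11  17  16
   17  15  14  15  16  17  18]
 [ 12  10   8  10   7  11   9   7   8   7   5   7   8  15  16  15  12  16
   15  16  16  14  16  18  15]
 [ 33   9   8   7   8   5   7   5  10   6   8  13  16  17  14  13  16  16
   15  15  12  20  15  65  71]
 [ 58  31  10   4   8   6   8   2   7  11  13  14  16  19  15  15  14  14
   17  18  18  65  70 128 140]
 [ 70  54  27   8   7   5   3   7  11  16  13  13  15  16  14  15  15  20
   31  66  71 126 137 138 141]
 [ 71  70  54  26  11   6   6  12  13  16  16  16  17  14  13  21  60  73
   87 126 134 136 138 139 139]
 [ 70  70  71  50  20   8   6  13  12  13  15  15  15  21  32  70 124 137
  136 135 136 135 137 138 137]]
```

```bash
python3 - <<'E'
from m import *
def f(n,l,r,b):
    p=load(n)
    def res(v):
        q=low(p,*v,.006,.018);return [q[:,0].min()-l,q[:,0].max()-r,q[:,1].max()-b]
    s=ls(res,[.514,.288],diff_step=1e-3);print(n,'die',s.x.round(4),s.fun.round(2))
f('d3',265.0,281.7,353.7);f('s3',411.9,422.5,152.1)
p=load('s1');g=cv2.cvtColor(cv2.imread('pics/s1.png'),6)
x0,y0=334,198;w=cv2.resize(g[y0:y0+20,x0:x0+24],None,fx=8,fy=8,interpolation=cv2.INTER_CUBIC)
th,m=cv2.threshold(w,0,255,cv2.THRESH_BINARY_INV+cv2.THRESH_OTSU)
n,l,s,c=cv2.connectedComponentsWithStats(m);k=l[80,88];print('s1 blob',th,s[k]/8.)
u=(c[k]+.5)/8-.5+[x0,y0];print(u)
pw=load('w1');uw=(np.array([513.5,273.])+.5)/3.8-.5+[190,110]
for z in(.039,.043,.047,.051):print(z,ray(p,[u],z)[0].round(4),ray(pw,[uw],z)[0].round(4))
E
```

```text
d3 die [0.5144 0.2891] [-0.1  0.1 -0. ]
s3 die [0.5158 0.2871] [-0.08  0.08 -0.  ]
s1 blob 77.0 [   3.75    2.75   15.5    12.75 1244.25]
[345.09292747 206.71945951]
0.039 [ 0.507  -0.0351  0.039 ] [ 0.5071 -0.0354  0.039 ]
0.043 [ 0.5087 -0.0374  0.043 ] [ 0.5076 -0.0363  0.043 ]
0.047 [ 0.5105 -0.0397  0.047 ] [ 0.508  -0.0372  0.047 ]
0.051 [ 0.5122 -0.042   0.051 ] [ 0.5085 -0.0381  0.051 ]
```

Die face: cameras average to (0.5148,0.2882), within about 1 mm of the TCP. Blank axis is about (0.5073,-0.0355), with its top near z=0.040. Lifting and going there.

```bash
python3 -m pendant '[[-0.9,[0,0,-0.01],[0,0,0]],[-0.9,[0,0,-0.03],[0,0,0]],[-0.9,[0,0,-0.055],[0,0,0]],[-0.9,[0,0,-0.078],[0,0,0]],[-0.9,[0.01,0.003,-0.085],[0,0,0]],[-0.9,[0.03,0.009,-0.085],[0,0,0]],[-0.9,[0.055,0.0165,-0.085],[0,0,0]],[-0.9,[0.085,0.0255,-0.085],[0,0,0]],[-0.9,[0.115,0.0345,-0.085],[0,0,0]],[-0.9,[0.145,0.0435,-0.085],[0,0,0]]]'
python3 -m pendant '[[-0.9,[0.03,0.009,0],[0,0,0]],[-0.9,[0.06,0.018,0],[0,0,0]],[-0.9,[0.09,0.027,0],[0,0,0]],[-0.9,[0.12,0.036,0],[0,0,0]],[-0.9,[0.143,0.0425,0],[0,0,0]],[-0.9,[0.158,0.0475,0],[0,0,0]],[-0.9,[0.1652,0.0496,0],[0,0,0]],[-0.9,[0.1652,0.0496,0],[0,0,0]],[-0.9,[0.1652,0.0496,0],[0,0,0]],[-0.9,[0.1652,0.0496,0],[0,0,0]]]'
```

```text
clock: 16.72
tool_pos: [0.5097, 0.1355, 0.15]
orientation: [179.9, -0.0, -74.5]
force: [1.7, 0.1, -2.1]
opening: 0.0283
gripper_force: 30.0
clock: 17.55
tool_pos: [0.5069, -0.0346, 0.1503]
orientation: [180.0, 0.0, -74.5]
force: [-0.4, 0.4, -3.3]
opening: 0.0285
gripper_force: 30.0
```

```bash
python3 -m pendant '[[-0.9,[0,0,0.008],[0,0,0]],[-0.9,[0,0,0.016],[0,0,0]],[-0.9,[0,0,0.024],[0,0,0]],[-0.9,[0,0,0.03],[0,0,0]],[-0.9,[0,0,0.034],[0,0,0]],[-0.9,[0,0,0.036],[0,0,0]],[-0.9,[0,0,0.036],[0,0,0]],[-0.9,[0,0,0.036],[0,0,0]]]'
python3 - <<'E'
from m import *
for n in('side','scene','wrist'):
    snap(n,'h_'+n)
o=sensors.get_obs();print(o['tool_pos'],o['force'])
p=load('h_scene');g=cv2.cvtColor(cv2.imread('pics/h_scene.png'),6)
u=proj(p,[.5073,-.0355,.055])[0].astype(int);print(u);print(g[u[1]-8:u[1]+9,u[0]-11:u[0]+12])
E
```

```text
clock: 18.22
tool_pos: [0.5071, -0.0351, 0.1144]
orientation: [180.0, -0.0, -74.5]
force: [0.1, 0.3, -2.2]
opening: 0.0284
gripper_force: 30.0
[ 0.50724687 -0.03505735  0.11472367] [-0.35843184  0.09350886 -2.04777814]
[345 203]
[[ 67  77  35  37  53  61  54  35  17  21  19  20  19  20  23  24  25  29
   35  35  35  35  36]
 [ 89 103  68  82  88  79  54  33  21  18  21  20  20  19  23  22  26  29
   34  37  34  34  35]
 [ 93 105 102 117 118 106  76  42  21  21  19  22  20  17  23  24  28  40
   48  47  41  36  35]
 [109 115 115 115 115 117  99  48  19  20  18  19  20  19  22  23  28  50
   64  63  55  49  49]
 [116 117 115 115 116 115  94  39  20  20  19  18  22  19  23  22  31  67
   81  64  62  62  65]
 [116 115 115 117 117 113  87  30  20  18  21  20  21  21  24  29  57  97
  107  90  90  79  64]
 [115 115 116 116 116 109  77  22  19  20  18  18  18  22  23  49  86 110
  117 118 119 107  90]
 [117 117 117 116 115 102  65  32  31  30  26  20  18  21  29  67  96 103
  111 116 117 118 118]
 [116 118 117 117 109  79  45  49  49  50  43  33  22  21  42  73  88  85
   96 116 116 116 115]
 [116 116 116 117  95  44  41  51  55  56  57  52  36  32  54  76  75  60
   78 110 116 117 117]
 [114 116 116 108  80  30  33  47  53  54  55  57  51  48  57  65  61  54
   59  96 116 115 115]
 [112 113 113  92  41  22  29  39  47  50  54  56  55  56  54  50  52  49
   50  91 116 116 116]
 [113 112 112  92  44  23  23  27  40  49  52  52  53  53  51  49  46  41
   52  91 117 117 117]
 [114 114 107  84  50  27  21  19  27  38  41  45  46  44  43  44  42  39
   63  99 116 116 116]
 [108  98  84  61  53  34  21  20  22  21  23  27  26  23  31  43  41  40
   79 111 114 114 116]
 [ 85  62  62  63  58  41  27  22  21  23  22  21  22  19  32  41  39  53
   90 114 113 114 114]
 [ 61  61  61  62  62  58  44  30  24  21  21  20  20  26  32  39  58  87
  105 111 112 112 112]]
```

```bash
python3 -m pendant '[[-0.9,[0,0,0.001],[0,0,0]],[-0.9,[0,0,0.002],[0,0,0]],[-0.9,[0,0,0.003],[0,0,0]],[-0.9,[0,0,0.004],[0,0,0]],[-0.9,[0,0,0.004],[0,0,0]]]' | grep -v orien
python3 -m pendant '[[-0.9,[0,0,0.001],[0,0,0]],[-0.9,[0,0,0.002],[0,0,0]],[-0.9,[0,0,0.003],[0,0,0]],[-0.9,[0,0,0.003],[0,0,0]]]'| grep -v orien
python3 -m pendant '[[-0.9,[0,0,0.001],[0,0,0]],[-0.9,[0,0,0.002],[0,0,0]],[-0.9,[0,0,0.003],[0,0,0]],[-0.9,[0,0,0.003],[0,0,0]]]'| grep -v orien
```

```text
clock: 18.78
tool_pos: [0.5068, -0.0351, 0.1101]
force: [-1.0, -0.1, -1.5]
opening: 0.0286
gripper_force: 30.0
clock: 19.12
tool_pos: [0.5068, -0.0351, 0.1071]
force: [-0.0, -0.2, -1.9]
opening: 0.0282
gripper_force: 30.0
clock: 19.45
tool_pos: [0.5072, -0.0351, 0.1045]
force: [1.1, 0.6, 1.7]
opening: 0.0286
gripper_force: 30.0
```

```bash
python3 -m pendant '[[-0.9,[0,0,0.001],[0,0,0]],[-0.9,[0,0,0.002],[0,0,0]],[-0.9,[0,0,0.003],[0,0,0]],[-0.9,[0,0,0.003],[0,0,0]]]'
```

```text
clock: 19.78
tool_pos: [0.5075, -0.0351, 0.1019]
orientation: [-179.9, -0.0, -74.5]
force: [-1.1, 0.3, 7.0]
opening: 0.0285
gripper_force: 30.0
```

Contact force is about 9 N. A further 1.8 mm gives about 12 N, then hold.

```bash
python3 -m pendant '[[-0.9,[0,0,0.001],[0,0,0]],[-0.9,[0,0,0.0018],[0,0,0]],[-0.9,[0,0,0.0018],[0,0,0]],[-0.9,[0,0,0.0018],[0,0,0]],[-0.9,[0,0,0.0018],[0,0,0]]]'
python3 -m pendant '[[-0.9,[0,0,0],[0,0,0]],[-0.9,[0,0,0],[0,0,0]],[-0.9,[0,0,0],[0,0,0]],[-0.9,[0,0,0],[0,0,0]],[-0.9,[0,0,0],[0,0,0]],[-0.9,[0,0,0],[0,0,0]],[-0.9,[0,0,0],[0,0,0]],[-0.9,[0,0,0],[0,0,0]],[-0.9,[0,0,0],[0,0,0]]]'
```

```text
clock: 20.2
tool_pos: [0.5077, -0.0351, 0.1006]
orientation: [-179.9, -0.0, -74.5]
force: [-1.8, 0.2, 9.5]
opening: 0.0285
gripper_force: 30.0
clock: 20.95
tool_pos: [0.5077, -0.0351, 0.1006]
orientation: [-179.9, -0.0, -74.5]
force: [-2.0, -0.1, 9.9]
opening: 0.0284
gripper_force: 30.0
```

```bash
python3 -m pendant '[[-0.9,[0,0,-0.002],[0,0,0]],[-0.9,[0,0,-0.004],[0,0,0]],[-0.9,[0,0,-0.006],[0,0,0]],[-0.9,[0,0,-0.009],[0,0,0]],[-0.9,[0,0,-0.015],[0,0,0]],[-0.9,[0,0,-0.024],[0,0,0]],[-0.9,[0,0,-0.034],[0,0,0]],[-0.9,[0,0,-0.044],[0,0,0]],[-0.9,[0,0,-0.05],[0,0,0]],[-0.9,[0,0,-0.05],[0,0,0]]]'
python3 -m pendant '[[-0.9,[-0.01,-0.0027,0],[0,0,0]],[-0.9,[-0.03,-0.008,0],[0,0,0]],[-0.9,[-0.055,-0.015,0],[0,0,0]],[-0.9,[-0.085,-0.023,0],[0,0,0]],[-0.9,[-0.115,-0.0315,0],[0,0,0]],[-0.9,[-0.145,-0.04,0],[0,0,0]],[-0.9,[-0.175,-0.048,0],[0,0,0]],[-0.9,[-0.205,-0.056,0],[0,0,0]],[-0.9,[-0.235,-0.064,0],[0,0,0]],[-0.9,[-0.262,-0.072,0],[0,0,0]]]'
python3 -m pendant '[[-0.9,[-0.023,-0.006,0],[0,0,0]],[-0.9,[-0.037,-0.01,0],[0,0,0]],[-0.9,[-0.045,-0.012,0.01],[0,0,0]],[-0.9,[-0.045,-0.012,0.03],[0,0,0]],[-0.9,[-0.045,-0.012,0.05],[0,0,0]],[-0.9,[-0.045,-0.012,0.065],[0,0,0]],[-0.9,[-0.045,-0.012,0.075],[0,0,0]],[-0.9,[-0.045,-0.012,0.079],[0,0,0]],[-0.9,[-0.045,-0.012,0.08],[0,0,0]],[-0.9,[-0.045,-0.012,0.08],[0,0,0]]]'
```

```text
clock: 21.78
tool_pos: [0.5081, -0.0349, 0.1516]
orientation: [-179.8, -0.0, -74.5]
force: [-0.2, 0.4, -2.3]
opening: 0.0286
gripper_force: 30.0
clock: 22.62
tool_pos: [0.5055, 0.2388, 0.149]
orientation: [180.0, -0.0, -74.5]
force: [1.3, -0.7, -3.3]
opening: 0.0282
gripper_force: 30.0
clock: 23.45
tool_pos: [0.5061, 0.2831, 0.0697]
orientation: [-180.0, -0.0, -74.5]
force: [-0.3, -0.6, -1.6]
opening: 0.0282
gripper_force: 30.0
```

```bash
python3 -m pendant '[[-0.9,[0,0,0.001],[0,0,0]],[-0.9,[0,0,0.002],[0,0,0]],[-0.9,[0,0,0.003],[0,0,0]],[-0.9,[0,0,0.0036],[0,0,0]],[-0.9,[0,0,0.0042],[0,0,0]],[-0.9,[0,0,0.0042],[0,0,0]],[-0.9,[0,0,0.0042],[0,0,0]]]'
```

```text
clock: 24.03
tool_pos: [0.5059, 0.2833, 0.0654]
orientation: [-180.0, 0.0, -74.5]
force: [-0.5, 0.0, -1.7]
opening: 0.0287
gripper_force: 30.0
```

```bash
python3 -m pendant '[[-0.9,[0,0,0.0005],[0,0,0]],[-0.9,[0,0,0.0005],[0,0,0]],[-0.9,[0,0,0.0005],[0,0,0]],[-0.9,[0,0,0.0005],[0,0,0]]]'
```

```text
clock: 24.37
tool_pos: [0.5062, 0.2834, 0.0653]
orientation: [-180.0, 0.0, -74.5]
force: [0.3, -0.0, 2.7]
opening: 0.0285
gripper_force: 30.0
```

Seated on the pad; release slowly and retreat straight up.

```bash
python3 -m pendant '[[-0.9,[0,0,-0.0003],[0,0,0]],[-0.9,[0,0,-0.0003],[0,0,0]],[-0.3,[0,0,-0.0003],[0,0,0]],[-0.2,[0,0,-0.0003],[0,0,0]],[-0.1,[0,0,-0.0003],[0,0,0]],[0.1,[0,0,-0.0003],[0,0,0]],[0.2,[0,0,-0.0003],[0,0,0]],[0.2,[0,0,-0.0003],[0,0,0]],[0.2,[0,0,-0.0003],[0,0,0]]]'
python3 -m pendant '[[0.2,[0,0,-0.01],[0,0,0]],[0.2,[0,0,-0.03],[0,0,0]],[0.2,[0,0,-0.06],[0,0,0]],[0.2,[0,0,-0.09],[0,0,0]],[0.2,[0,0,-0.12],[0,0,0]],[0.2,[0,0,-0.14],[0,0,0]],[0.2,[0,0,-0.14],[0,0,0]],[0.2,[0,0,-0.14],[0,0,0]],[0.2,[0,0,-0.14],[0,0,0]]]'
python3 - <<'E'
from m import *
for n in('side','wrist'):
    snap(n,'e_'+n);p=load('e_'+n);g=cv2.cvtColor(cv2.imread(f'pics/e_{n}.png'),6)
    c=proj(p,[.5065,.2827,.012])[0].astype(int)
    x0,y0=c-22;w=g[y0:y0+44,x0:x0+44]
    if n=='side':
        m=(w>110).astype('uint8');k,l,s,cc=cv2.connectedComponentsWithStats(m)
        for i in range(1,k):
            if s[i,4]>15: print(n,s[i],cc[i],ray(p,[cc[i]+[x0,y0]],.012)[0].round(4))
    print(n,'pred',proj(p,[[.5065,.2827,.006],[.5065,.2827,.092]]).round(1))
E
```

```text
clock: 25.12
tool_pos: [0.5058, 0.2832, 0.0651]
orientation: [180.0, -0.0, -74.5]
force: [-0.7, 0.4, 0.2]
opening: 0.0521
gripper_force: 0.0
clock: 25.87
tool_pos: [0.5055, 0.283, 0.2051]
orientation: [180.0, 0.0, -74.5]
force: [-0.6, -0.4, -0.6]
opening: 0.0526
gripper_force: 0.0
side [  0   0  12  25 185] [4.15675676 8.37837838] [0.5448 0.2563 0.012 ]
side [ 28   0  16  13 150] [36.66        4.65333333] [0.4848 0.2432 0.012 ]
side [ 14  20  16  13 113] [21.56637168 26.7699115 ] [0.5064 0.2912 0.012 ]
side [38 31  6 13 43] [41.37209302 38.97674419] [0.4677 0.3118 0.012 ]
side [ 0 41  8  3 17] [ 2.70588235 42.29411765] [0.5351 0.3238 0.012 ]
side pred [[278.4 343.3]
 [275.7 316.5]]
wrist pred [[319.4 170.7]
 [319.3 188.4]]
```

The disc shows in the side view at column 278, where it is predicted to be. The die is released and the robot is clear.

```bash
python3 -c "
from plant import workorder
print(workorder.close_job())"
```

```text
the job is handed in; nothing more can be done
None
```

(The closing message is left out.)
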